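# Clamp the loaded bottle on the shaker

## Robot

A 7-joint arm with a two-finger parallel gripper is mounted at the origin on the work surface; the furniture and walls round the work are solid. World frame = base frame: x ahead of the robot, y to its left, z up, the work surface at z = 0. Lengths are in m, angles in rad, forces in N, time in s.
With the tool pointing down it reaches from about 0.4 to 0.875 m from the base axis. Payload 19.3 kg.
Tool frame: the origin (TCP) lies between the finger pads; the fingertips stand 17 mm ahead of it and the grasp point (between the pads) lies 2 mm behind it; z points along the fingers, y is the line along which they close (so a half turn about z gives the same grasp; the last joint's range is limited). The gripper opens to 85 mm and grips with 20 to 120 N. Pads are 22 mm wide; open, the fingers measure 114 mm over their backs; the gripper's body (76 mm by 85 mm) begins 54 mm behind the grasp point. The pads swing forward as they close: fully open they stand 13 mm farther back than shut.
Start: joints at [-1.268, 0.521, -0.036, 1.599, 0.021, 1.021, -0.113], TCP at [0.228, 0.582, 0.248] pointing down, gripper open.
Joint ranges: [-2.91, 2.91], [-0.3, 2.13], [-1.5, 1.42], [0.17, 2.43], [-1.26, 4.41], [0.16, 1.93], [-2.52, 2.52]. Speed limits (rad/s): [1.89, 1.89, 2.39, 2.39, 3.01, 3.01, 3.01].

## Interface

Orientations are given as [roll, pitch, yaw] about the fixed x, y, z axes, in that order (R = Rz(yaw) Ry(pitch) Rx(roll)).
In Python, from workcell import bot gives the robot as it stands.
- The arm moves only by the shell command python3 -m inch 'ROWS' [FORCE]. ROWS is JSON, a list of rows, each a list of 7 numbers: the shift along the tool's x, y, z in units of 200 mm (1.0 is 200 mm), then the turn, a rotation vector about the tool's x, y, z in units of 90 degrees (1.0 is 90 degrees), then the opening, from 0 (shut) to 1 (fully open). In form: [[x, y, z, rx, ry, rz, grip], ...]. A call has 1 to 20 rows; each row is the pose to reach, as a shift and turn from the pose commanded when the call began, along the tool's axes at that moment; what a row does not reach only later rows make up. A row lasts 1/8 s, in which the tool goes at most 62.5 mm and 10.7 degrees, less where a joint would pass 70% of its speed; a pose out of reach is approached as far as the arm can. A call with a number of a shift or a turn outside -1 to 1 is refused whole. A call with a gripper value outside its range is refused whole. The fingers move at their own pace and stop on an object; FORCE is the grip in N (left out, the last holds). Time passes only in rows, so rows that repeat a pose let the fingers close. It gives the time, the measured TCP pose, the force, the opening and the grip force at its end, in the units of the state.
- bot.observe(): the state, without advancing time (a new reading comes with each control period).
- bot.grab_frame(name): name is "side" or "top" or "wrist"; returns a dict with "img" (480x640x3 uint8, red, green, blue), "z_map" (480x640 float32, m along the optical axis (not along the pixel's ray), 0 where there is no reading), "vfov" (degrees; the focal length in pixels is half the picture's height over the tangent of half this angle, whatever the lens; pixels are square), "cx", "cy" (the principal point, pixels), "rvec" (rotation vector, rad) and "tvec" (3), from world to camera coordinates, as OpenCV has them. Camera axes: x right, y down, z forward; pixel columns grow to the right and rows downward; lengths in m; the calibration is good to about 2 mm. A picture is of the moment at which its call begins.
- bot.job_done(): hands the job in; it is judged then, once.
The state is a dict: "clock": time; "qpos": joint angles; "qd": joint speeds; "joint_efforts": joint torques, N m; "position": TCP position; "tool_rot": TCP orientation; "force": force on the tool from outside, world axes, zero at the start; "moment": the same for the moment, N m; "grip_width": finger opening in m; "finger_force": force on a finger pad.
Only numpy, scipy, OpenCV 4.12 (cv2) and the standard library are available. Lean on these libraries where they do the work, as an engineer would, in place of code of your own. Each camera call takes 0.05 s, during which the arm holds its last target. There are 200 camera calls.

## Task

Three identical opaque bottles stand on the bench; one is still loaded with its steel mixing slug and sample and is much heavier, the other two are empty. Find the loaded one by its weight, set it down gently and upright on the shaker's platform between the two rubber bars, then slide the clamp bar up until the bottle is held firmly between both bars, and let go. The empty bottles must end up standing upright on the bench, no bottle may be tipped over or crushed, and the things standing around must stay where they are.

Things in the scene. Friction and masses are not known exactly. Their poses are not given: they have to be found in the camera images.
- bottle_a: opaque white square plastic bottle with a round screw cap (fixed), one of three that look exactly alike: body 56 x 56 mm in plan and 88 mm high with flat sides, cap 43 mm across on top, 116 mm high in all. Origin at the centre of its underside, z up along the bottle, x and y square to its flat sides. About 0.14 kg empty, about 0.6 kg when loaded
- bottle_b: opaque white square plastic bottle with a round screw cap (fixed), one of three that look exactly alike: body 56 x 56 mm in plan and 88 mm high with flat sides, cap 43 mm across on top, 116 mm high in all. Origin at the centre of its underside, z up along the bottle, x and y square to its flat sides. About 0.14 kg empty, about 0.6 kg when loaded
- bottle_c: opaque white square plastic bottle with a round screw cap (fixed), one of three that look exactly alike: body 56 x 56 mm in plan and 88 mm high with flat sides, cap 43 mm across on top, 116 mm high in all. Origin at the centre of its underside, z up along the bottle, x and y square to its flat sides. About 0.14 kg empty, about 0.6 kg when loaded
- shaker: bench shaker, fixed to the bench: white housing 250 x 280 mm with its control panel on the -x side, carrying the platform. Origin on the bench under its centre; its x axis points from the control panel to the rear bar (the way the clamp bar closes), y along the bars, z up
- platform: the shaker's aluminium platform with a grey rubber mat, 260 mm (shaker x) by 290 mm (shaker y); same origin and axes as the shaker; the top of the mat is 102 mm above the origin. A rail runs along x on each side (y = +-128 mm, top 8 mm above the mat); free mat between the rails: |y| < 112 mm
- rear_bar: fixed rubber-covered bar of 20 mm diameter along the shaker's y, its axis 37 mm above the mat and 100 mm behind the platform's centre (shaker x = +100 mm); same origin and axes as the shaker. Its end posts stand on the rails and reach 155 mm above the bench
- rear_face (a point): middle of the rear bar's front side, where a bottle bears on it (139 mm above the bench, shaker x = +90 mm, y = 0)
- clamp_bar: sliding bar parallel to the rear bar, nearer the panel: rubber sleeve 20 mm across (gives up to 5 mm under 10 N), axis at the rear bar's height, on carriages on the side rails (tops 152 mm above the bench), each with a round hand knob. Origin at bench level below the bar's middle, axes as the shaker's. Slides along shaker x with a steady drag of about 8 N and stays where left
- knob_left (a point): centre of the top face of the clamp bar's grey hand knob (25 mm across, 26 mm high, top 182 mm above the bench) at the shaker's +y end
- knob_right (a point): the same on the hand knob at the shaker's -y end
- reagent_bottle: clear round bottle with a screw cap, 58 mm across, 135 mm high; origin at the centre of its underside. Not part of the job; leave it where it is.
- timer: small white timer with round buttons, 35 x 66 mm in plan, 63 mm high; origin at the centre of its underside. Not part of the job; leave it where it is.
Mind the look-alikes: they are no part of the job. Leave any green or orange look-alike of the bottle_b alone.

How it is judged:
On the way:
1. the loaded bottle stands upright on the platform, let go (((contact force between bottle_a and platform above 3.2 N and angle between bottle_a's own z axis and vertical below 0.08 rad and contact force between bottle_a and the fingers below 0.05 N and linear speed of bottle_a below 0.03 m/s) or (contact force between bottle_b and platform above 3.2 N and angle between bottle_b's own z axis and vertical below 0.08 rad and contact force between bottle_b and the fingers below 0.05 N and linear speed of bottle_b below 0.03 m/s) or (contact force between bottle_c and platform above 3.2 N and angle between bottle_c's own z axis and vertical below 0.08 rad and contact force between bottle_c and the fingers below 0.05 N and linear speed of bottle_c below 0.03 m/s))), for 0.2 s.
At the end, for the whole second after the job is handed in: The loaded bottle stands released and at rest on the platform, upright within 0.08 rad, bearing on it with over 3.2 N (an empty one cannot), and pressed by clamp bar and rear bar with over 1.5 N each; both empty bottles stand at rest on the bench, upright within 0.08 rad (((contact force between bottle_a and platform above 3.2 N and angle between each of bottle_a, bottle_b, bottle_c's own z axis and vertical below 0.08 rad and contact force between bottle_a and the fingers below 0.05 N and linear speed of each of bottle_a, bottle_b, bottle_c below 0.03 m/s and contact force between bottle_a and clamp_bar above 1.5 N and contact force between bottle_a and rear_bar above 1.5 N and height (world z) of bottle_b between -0.008 and 0.008 m and height (world z) of bottle_c between -0.008 and 0.008 m) or (contact force between bottle_b and platform above 3.2 N and angle between each of bottle_b, bottle_a, bottle_c's own z axis and vertical below 0.08 rad and contact force between bottle_b and the fingers below 0.05 N and linear speed of each of bottle_b, bottle_a, bottle_c below 0.03 m/s and contact force between bottle_b and clamp_bar above 1.5 N and contact force between bottle_b and rear_bar above 1.5 N and height (world z) of bottle_a between -0.008 and 0.008 m and height (world z) of bottle_c between -0.008 and 0.008 m) or (contact force between bottle_c and platform above 3.2 N and angle between each of bottle_c, bottle_a, bottle_b's own z axis and vertical below 0.08 rad and contact force between bottle_c and the fingers below 0.05 N and linear speed of each of bottle_c, bottle_a, bottle_b below 0.03 m/s and contact force between bottle_c and clamp_bar above 1.5 N and contact force between bottle_c and rear_bar above 1.5 N and height (world z) of bottle_a between -0.008 and 0.008 m and height (world z) of bottle_b between -0.008 and 0.008 m))); the robot touches nothing.
It fails at once if a bottle is tipped over (more than 0.5 rad) (angle between any of bottle_a, bottle_b, bottle_c's own z axis and vertical above 0.5 rad).
It fails at once if a bottle is dropped or knocked (moves faster than 0.4 m/s while the fingers do not hold it) ((contact force between bottle_a and the fingers below 0.05 N and linear speed of bottle_a above 0.4 m/s) or (contact force between bottle_b and the fingers below 0.05 N and linear speed of bottle_b above 0.4 m/s) or (contact force between bottle_c and the fingers below 0.05 N and linear speed of bottle_c above 0.4 m/s)).
It fails at once if a bottle is slammed onto the platform (more than 100 N) (contact force between any of bottle_a, bottle_b, bottle_c and platform above 100 N).
It fails at once if a bottle is crushed by the clamp bar (more than 45 N) (contact force between any of bottle_a, bottle_b, bottle_c and clamp_bar above 45 N).
It fails at once if a bystander (reagent bottle, timer) is moved more than 30 mm (distance of any of reagent_bottle, timer from where it was at the start of the episode above 0.03 m).
It also fails if it takes over 72 s, if anything falls off the work surface, if the arm or the gripper's body presses on something with over 40 N, if the wrist force passes 120 N, or if a joint passes its speed limit or range.

## Working session

There is one attempt and no reset: what is moved stays moved. The work goes in short steps, Python scripts to look and compute and a shell command to move; the robot and the scene stay as the last step left them, time stands still between calls to the robot, and variables do not carry over. Pictures are saved under pics/ and viewed, at most 10 in all, crops included, and the job is handed in when it is done.

```bash
ls; mkdir -p pics; python3 - <<'E'
from workcell import bot
import cv2,numpy as np
s=bot.observe();print({k:np.round(v,3).tolist() for k,v in s.items()})
for n in ("top","side"):
    f=bot.grab_frame(n);np.savez(f"pics/{n}0.npz",**f);cv2.imwrite(f"pics/{n}0.png",f["img"][...,::-1])
    R=cv2.Rodrigues(np.array(f["rvec"]))[0];print(n,f["vfov"],f["cx"],f["cy"],(-R.T@np.array(f["tvec"]).ravel()).round(3),R[2].round(2))
E
```

```text
pics
{'clock': 0.0, 'qpos': [-1.268, 0.522, -0.036, 1.6, 0.021, 1.021, -0.113], 'qd': [-0.0, -0.002, -0.001, -0.0, 0.002, 0.0, -0.0], 'joint_efforts': [0.001, -92.709, 1.981, -36.995, 0.018, 0.008, 0.0], 'position': [0.228, 0.582, 0.248], 'tool_rot': [-3.141, 0.0, 2.769], 'force': [-0.937, -0.185, -0.533], 'moment': [-0.032, -0.0, -0.028], 'finger_force': 0.0, 'grip_width': 0.085}
top 48.09394763519238 322.77580790877073 239.31082762996627 [0.268 0.003 1.506] [ 0.12  0.03 -0.99]
side 46.06166050876169 319.4655339104983 226.92944267201503 [ 0.584 -0.591  1.131] [-0.12  0.51 -0.85]
```

View pics/top0.png

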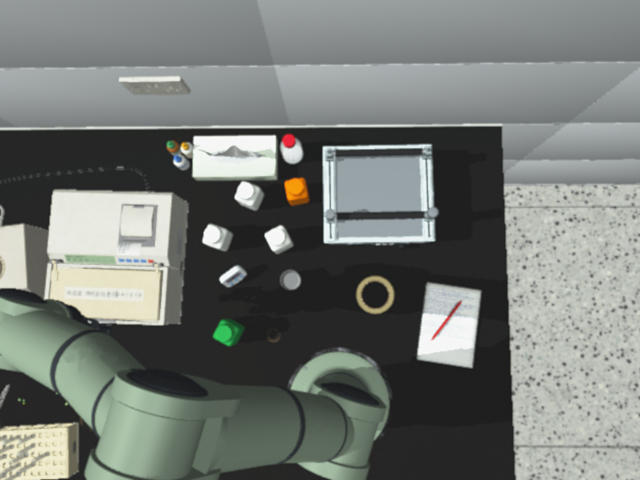

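View pics/side0.png

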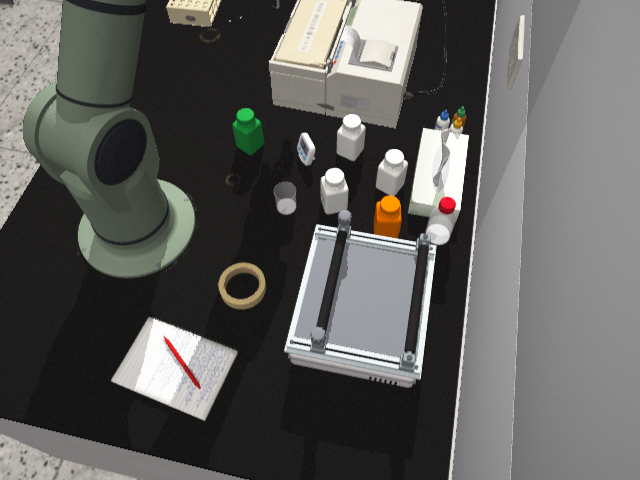

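The top view shows three white bottles at about (249,195), (217,236) and (279,239). The green (228,332) and orange (297,191) ones are look-alikes, and the timer is at (233,275). A clear beaker is at (290,280) and a red-capped clear bottle at (291,150). The shaker spans x 323–435, y 145–243, with its clamp bar at y≈213 and rear bar at y≈151.

```bash
cat > h.py <<'E'
import numpy as np,cv2
def cloud(f):
    h=f["img"].shape[0];F=h/2/np.tan(np.radians(float(f["vfov"]))/2)
    v,u=np.mgrid[:480,:640];Z=f["z_map"]
    c=np.stack([(u-f["cx"])/F*Z,(v-f["cy"])/F*Z,Z],-1)
    R=cv2.Rodrigues(np.array(f["rvec"]))[0]
    P=(c-np.array(f["tvec"]).ravel())@R
    P[Z<=0]=np.nan
    return P
def rect(P,m):
    return cv2.minAreaRect((P[m][:,:2]*1000).astype(np.float32))
E
python3 - <<'E'
from h import *
np.set_printoptions(suppress=True,precision=3)
for n in("top","side"):
    f=dict(np.load(f"pics/{n}0.npz"));P=cloud(f);I=f["img"].astype(int)
    if n=="top":pts=dict(b1=(249,195),b2=(217,236),b3=(279,239),org=(297,191),timer=(233,275),clear=(290,280),red=(291,150))
    else:pts=dict(b1=(392,172),b2=(350,137),b3=(334,190),org=(388,215),timer=(306,149),clear=(286,200),red=(442,215))
    for k,(u,v) in pts.items():
        w=np.zeros((480,640),bool);w[v-32:v+33,u-32:u+33]=1
        c=P[v,u] 
        near=w&(np.hypot(P[...,0]-c[0],P[...,1]-c[1])<.06)
        body=near&(P[...,2]>.05)&(P[...,2]<.094);cap=near&(P[...,2]>.108)&(P[...,2]<.15)
        print(n,k,c,[(np.round(r[0],0),np.round(r[1],0),round(r[2],1)) if m.sum()>5 else None for m in(body,cap) for r in [rect(P,m) if m.sum()>5 else None]], np.nanmax(P[near][:,2]))
    w=np.zeros((480,640),bool)
    if n=="top":w[135:250,315:445]=1
    else:w[200:390,270:450]=1
    for lo,hi in((.097,.106),(.107,.113),(.14,.151),(.151,.1545),(.165,.195)):
        m=(w&(P[...,2]>lo)&(P[...,2]<hi)).astype(np.uint8)
        k,l,st,ce=cv2.connectedComponentsWithStats(m)
        for i in range(1,k):
            if st[i,4]>5:
                r=rect(P,l==i);print(n,lo,st[i,4],ce[i].round(),np.round(r[0]),np.round(r[1]),round(r[2],1),P[l==i][:,2].max())
E
```

```text
top b1 [0.553 0.236 0.109] [(array([563., 246.]), array([57., 58.]), 67.6), (array([563., 245.]), array([42., 43.]), 55.0)] 0.12507631283887555
top b2 [0.443 0.317 0.116] [(array([447., 331.]), array([57., 57.]), 70.6), (array([447., 331.]), array([42., 42.]), 1.7)] 0.12330266870090174
top b3 [0.434 0.154 0.116] [(array([440., 162.]), array([57., 56.]), 27.4), (array([441., 162.]), array([40., 42.]), 4.2)] 0.12439580247283231
top org [0.561 0.108 0.116] [(array([574., 114.]), array([57., 56.]), 11.4), (array([573., 115.]), array([40., 42.]), 88.5)] 0.12470920473051135
top timer [0.343 0.284 0.06 ] [(array([346., 293.]), array([20., 64.]), 33.9), None] 0.07023556293288372
top clear [0.332 0.134 0.004] [(array([330., 131.]), array([50., 51.]), 42.5), None] 0.07567840177830587
top red [0.678 0.126 0.098] [(array([688., 145.]), array([57., 88.]), 17.3), (array([692., 131.]), array([34., 33.]), 47.9)] 0.14268115614572427
top 0.097 213 [376. 147.] [ 684. -105.] [ 13. 236.] 2.3 0.10551079575706196
top 0.097 97 [324. 170.] [627.  34.] [115.  11.] 0.0 0.10577755975432637
top 0.097 4196 [378. 
[... 4106 characters left out ...]
-100.] [ 22. 243.] 1.1 0.1509912446895842
side 0.14 22 [317. 344.] [ 493. -242.] [20.  3.] 5.6 0.14986186909677465
side 0.14 28 [407. 362.] [ 658. -239.] [ 5. 21.] 81.4 0.15048026747943122
side 0.151 43 [425. 237.] [655.  23.] [21. 17.] 2.2 0.15447475212174494
side 0.151 6 [337. 254.] [489. -55.] [2. 7.] 11.9 0.15230344493327472
side 0.151 10 [416. 297.] [ 657. -112.] [11.  5.] 56.5 0.15365932363018842
side 0.151 48 [408. 357.] [ 658. -232.] [22. 15.] 14.8 0.15448576466880215
side 0.151 8 [412. 361.] [ 665. -238.] [7. 3.] 7.0 0.15444991027031515
side 0.165 163 [344. 216.] [489.  21.] [27. 26.] 61.2 0.1866191059228673
side 0.165 199 [318. 335.] [ 493. -235.] [27. 26.] 43.4 0.18669408963839562
```

```bash
cat >> h.py <<'E'
from scipy.spatial.transform import Rotation as Ro
def to(x,y,z,yaw,s=None):
    "row (units of the moves) from present pose to a tool-down pose"
    if s is None:
        from workcell import bot
        s=bot.observe()
    R0=Ro.from_euler("xyz",s["tool_rot"]);R1=Ro.from_euler("xyz",[np.pi,0,np.radians(yaw)])
    d=R0.inv().apply(np.array([x,y,z])-s["position"])/.2
    return np.round(np.r_[d,(R0.inv()*R1).as_rotvec()/(np.pi/2)],3).tolist()
def st():
    from workcell import bot
    s=bot.observe();print(round(s["clock"],2),*[np.round(s[k],3) for k in("position","tool_rot","force","grip_width","finger_force","qpos")]);return s
E
python3 - <<'E'
from h import *
f=dict(np.load("pics/top0.npz"));P=cloud(f)
for nm,(u0,u1,v0,v1) in dict(machine=(45,190,185,330),tissue=(190,280,130,182),small=(165,192,138,170)).items():
    Q=P[v0:v1,u0:u1].reshape(-1,3);Q=Q[Q[:,2]>.04];print(nm,np.percentile(Q,[1,99],axis=0).round(3),)
cv2.imwrite("pics/crop1.png",cv2.resize(f["img"][120:360,140:460,::-1],None,fx=2.5,fy=2.5,interpolation=cv2.INTER_CUBIC))
for n,b in dict(b1=(.563,.245),b2=(.447,.331),b3=(.440,.162)).items(): print(n,[to(*b,.2,y) for y in({"b1":(157.6,67.6),"b2":(160.6,70.6),"b3":(117.4,27.4)}[n])])
E
```

```text
machine [[0.219 0.422 0.049]
 [0.551 0.739 0.679]]
tissue [[0.618 0.177 0.043]
 [0.732 0.404 0.113]]
small [[0.651 0.411 0.041]
 [0.718 0.477 0.084]]
b1 [[-2.175, -0.957, 0.24, -0.001, 0.0, 0.012], [-2.175, -0.957, 0.24, -0.0, 0.001, 1.012]]
b2 [[-1.479, -0.768, 0.24, -0.001, 0.0, -0.022], [-1.479, -0.768, 0.24, -0.0, 0.001, 0.978]]
b3 [[-1.754, -1.568, 0.241, -0.001, 0.0, 0.458], [-1.754, -1.568, 0.241, -0.0, 0.001, 1.458]]
```

View pics/crop1.png

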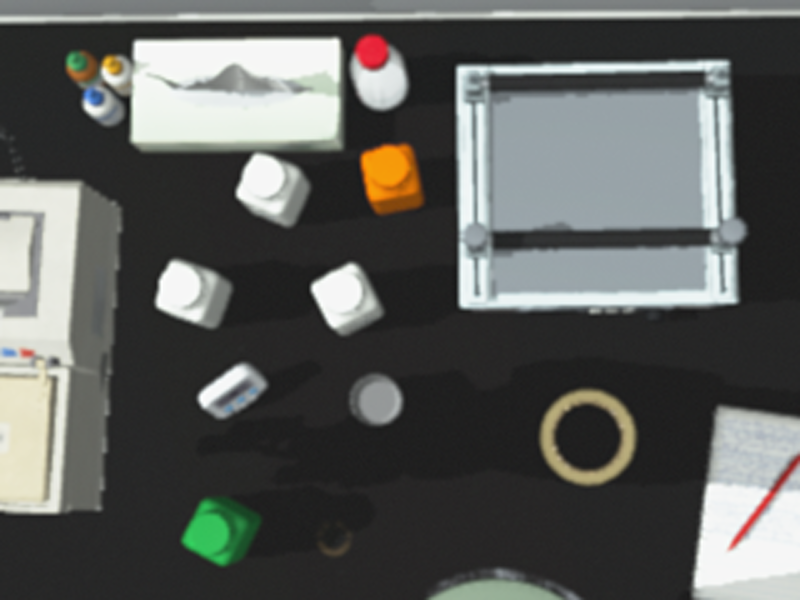

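The three white bottles at crop pixels (270,190), (193,295) and (347,298) are the candidates. The orange (390,178) and green (218,530) ones are the look-alikes and stay untouched. The clear red-capped bottle at (378,72) is the reagent bottle. I'll start with the nearest, b3.

```bash
python3 -m inch '[[-0.15,-0.13,0,0,0,0.08,1],[-0.35,-0.31,0,0,0,0.18,1],[-0.6,-0.53,0,0,0,0.28,1],[-0.82,-0.74,0,0,0,0.38,1],[-0.95,-0.85,0,0,0,0.458,1],[-0.95,-0.85,0,0,0,0.458,1]]' 40; python3 -c "
from h import *
st();print(to(.440,.162,.2,117.4),to(.440,.162,.07,117.4))"
```

```text
clock: 0.85
position: [0.3439, 0.3523, 0.2485]
tool_rot: [-3.142, 0.001, 2.044]
force: [-0.8, 0.8, -0.2]
grip_width: 0.0854
finger_force: 0.0
0.85 [0.344 0.352 0.248] [-3.142e+00  1.000e-03  2.044e+00] [-0.828  0.84  -0.187] 0.085 0.0 [-1.06   0.315  0.177  1.949 -0.07   0.884 -0.373]
[-1.066, -0.006, 0.243, -0.0, 0.0, -0.003] [-1.065, -0.006, 0.893, -0.0, 0.0, -0.003]
```

```bash
python3 -m inch '[[-0.15,0,0.03,0,0,0,1],[-0.38,0,0.08,0,0,0,1],[-0.64,0,0.14,0,0,0,1],[-0.86,0,0.2,0,0,0,1],[-1,0,0.25,0,0,0,1],[-1,0,0.25,0,0,0,1],[-1,0,0.25,0,0,0,1]]' ; python3 -c "
from h import *
st();print(to(.440,.162,.07,117.4))"
```

```text
clock: 1.72
position: [0.4345, 0.1781, 0.1983]
tool_rot: [-3.141, -0.0, 2.051]
force: [0.0, -0.4, 0.1]
grip_width: 0.0854
finger_force: 0.0
1.73 [0.435 0.178 0.198] [-3.141 -0.     2.051] [ 0.05  -0.415  0.09 ] 0.085 0.0 [-0.697  0.356  0.229  2.057 -0.118  0.74   0.086]
[-0.084, -0.013, 0.641, -0.0, -0.0, 0.001]
```

```bash
python3 -m inch '[[-0.08,-0.013,0.1,0,0,0,1],[-0.084,-0.013,0.28,0,0,0,1],[-0.084,-0.013,0.48,0,0,0,1],[-0.084,-0.013,0.6,0,0,0,1],[-0.084,-0.013,0.64,0,0,0,1],[-0.084,-0.013,0.64,0,0,0,1],[-0.084,-0.013,0.64,0,0,0,0.5],[-0.084,-0.013,0.64,0,0,0,0.5],[-0.084,-0.013,0.64,0,0,0,0.5],[-0.084,-0.013,0.64,0,0,0,0.5],[-0.084,-0.013,0.64,0,0,0,0.5]]' 40; python3 -c "
from h import *
st()"
```

```text
clock: 3.1
position: [0.4406, 0.1612, 0.0713]
tool_rot: [3.14, -0.0, 2.049]
force: [-2.1, 0.6, 11.8]
grip_width: 0.0555
finger_force: 40.8
3.1 [0.441 0.161 0.071] [ 3.14  -0.     2.049] [-2.076  0.566 11.8  ] 0.056 40.784 [-0.592  0.586  0.151  2.139 -0.203  0.428  0.197]
```

```bash
python3 -m inch '[[0,0,-0.02,0,0,0,0.5],[0,0,-0.05,0,0,0,0.5],[0,0,-0.1,0,0,0,0.5],[0,0,-0.13,0,0,0,0.5],[0,0,-0.13,0,0,0,0.5],[0,0,-0.13,0,0,0,0.5],[0,0,-0.13,0,0,0,0.5]]'; python3 -c "
from h import *
st()"
```

```text
clock: 3.98
position: [0.4401, 0.1608, 0.0961]
tool_rot: [-3.141, 0.0, 2.049]
force: [-0.1, 0.1, -2.0]
grip_width: 0.0553
finger_force: 43.0
3.98 [0.44  0.161 0.096] [-3.141  0.     2.049] [-0.092  0.096 -1.973] 0.055 43.001 [-0.609  0.538  0.173  2.13  -0.189  0.488  0.185]
```

b3 pulls with only about 2 N, so it's empty. I'll set it back down and go to b1.

```bash
python3 -m inch '[[0,0,0.04,0,0,0,0.5],[0,0,0.08,0,0,0,0.5],[0,0,0.11,0,0,0,0.5],[0,0,0.125,0,0,0,0.5],[0,0,0.125,0,0,0,0.5],[0,0,0.125,0,0,0,0.8],[0,0,0.125,0,0,0,1],[0,0,0.125,0,0,0,1],[0,0,0.125,0,0,0,1],[0,0,0,0,0,0,1],[0,0,-0.25,0,0,0,1],[0,0,-0.48,0,0,0,1],[0,0,-0.52,0,0,0,1]]'; python3 -c "
from h import *
st();print(to(.563,.245,.2,157.6),to(.563,.245,.2,67.6))"
```

```text
clock: 5.6
position: [0.4412, 0.1613, 0.2029]
tool_rot: [3.137, -0.0, 2.049]
force: [-0.9, 0.1, -0.7]
grip_width: 0.0854
finger_force: 0.0
5.6 [0.441 0.161 0.203] [ 3.137 -0.     2.049] [-0.937  0.073 -0.712] 0.085 0.0 [-0.675  0.348  0.249  2.056 -0.125  0.746  0.129]
[0.091, 0.733, 0.018, 0.003, 0.001, -0.446] [0.091, 0.733, 0.018, 0.002, -0.001, 0.554]
```

```bash
python3 -m inch '[[0.01,0.1,0,0,0,-0.05,1],[0.03,0.27,0,0,0,-0.15,1],[0.06,0.47,0,0,0,-0.26,1],[0.08,0.63,0,0,0,-0.36,1],[0.091,0.733,0.02,0,0,-0.446,1],[0.091,0.733,0.02,0,0,-0.446,1],[0.091,0.733,0.02,0,0,-0.446,1]]'; python3 -c "
from h import *
st();print(to(.563,.245,.07,157.6))"
```

```text
clock: 6.48
position: [0.5613, 0.244, 0.1957]
tool_rot: [-3.141, -0.001, 2.748]
force: [-0.3, 0.3, 0.5]
grip_width: 0.0854
finger_force: 0.0
6.47 [0.561 0.244 0.196] [-3.141e+00 -1.000e-03  2.748e+00] [-0.259  0.29   0.464] 0.085 0.0 [-0.55   0.561  0.063  1.689 -0.043  0.895  0.707]
[-0.006, 0.008, 0.628, -0.001, -0.001, -0.002]
```

```bash
python3 -m inch '[[0,0.008,0.1,0,0,0,1],[0,0.008,0.28,0,0,0,1],[0,0.008,0.48,0,0,0,1],[0,0.008,0.6,0,0,0,1],[0,0.008,0.628,0,0,0,1],[0,0.008,0.628,0,0,0,1],[0,0.008,0.628,0,0,0,0.5],[0,0.008,0.628,0,0,0,0.5],[0,0.008,0.628,0,0,0,0.5],[0,0.008,0.628,0,0,0,0.5],[0,0.008,0.6,0,0,0,0.5],[0,0.008,0.54,0,0,0,0.5],[0,0.008,0.5,0,0,0,0.5],[0,0.008,0.5,0,0,0,0.5],[0,0.008,0.5,0,0,0,0.5],[0,0.008,0.5,0,0,0,0.5]]'; python3 -c "
from h import *
st()"
```

```text
clock: 8.48
position: [0.5624, 0.2459, 0.096]
tool_rot: [-3.141, -0.0, 2.75]
force: [-0.1, 0.4, -1.5]
grip_width: 0.0554
finger_force: 42.8
8.47 [0.562 0.246 0.096] [-3.141 -0.     2.75 ] [-0.055  0.401 -1.456] 0.055 42.798 [-0.542  0.696  0.049  1.746 -0.048  0.702  0.711]
```

b1 is empty too, at about 1.5 N, so b2 must be the loaded one. I'll set b1 back and go to b2.

```bash
python3 -m inch '[[0,0,0.04,0,0,0,0.5],[0,0,0.08,0,0,0,0.5],[0,0,0.11,0,0,0,0.5],[0,0,0.123,0,0,0,0.5],[0,0,0.123,0,0,0,0.5],[0,0,0.123,0,0,0,0.8],[0,0,0.123,0,0,0,1],[0,0,0.123,0,0,0,1],[0,0,0.123,0,0,0,1],[0,0,0,0,0,0,1],[0,0,-0.25,0,0,0,1],[0,0,-0.48,0,0,0,1],[0,0,-0.52,0,0,0,1]]'; python3 -c "
from h import *
st();print(to(.447,.331,.2,160.6))"
```

```text
clock: 10.1
position: [0.5637, 0.2465, 0.2034]
tool_rot: [3.138, 0.003, 2.75]
force: [1.0, -0.3, -1.0]
grip_width: 0.0857
finger_force: 0.0
10.1 [0.564 0.246 0.203] [3.138e+00 3.000e-03 2.750e+00] [ 0.974 -0.276 -0.962] 0.086 0.0 [-0.553  0.554  0.064  1.678 -0.043  0.906  0.707]
[0.701, 0.168, 0.016, 0.002, 0.002, -0.034]
```

```bash
python3 -m inch '[[0.1,0.02,0,0,0,-0.01,1],[0.26,0.06,0,0,0,-0.03,1],[0.45,0.11,0,0,0,-0.034,1],[0.6,0.14,0,0,0,-0.034,1],[0.7,0.168,0.02,0,0,-0.034,1],[0.7,0.168,0.02,0,0,-0.034,1],[0.7,0.168,0.02,0,0,-0.034,1]]'; python3 -c "
from h import *
st();print(to(.447,.331,.07,160.6))"
```

```text
clock: 10.98
position: [0.4459, 0.3301, 0.1958]
tool_rot: [-3.141, -0.0, 2.804]
force: [0.5, 0.0, 0.3]
grip_width: 0.0853
finger_force: 0.0
10.97 [0.446 0.33  0.196] [-3.141 -0.     2.804] [0.487 0.023 0.305] 0.085 0.0 [-0.769  0.475  0.034  1.841 -0.021  0.827  0.508]
[-0.004, 0.006, 0.629, -0.001, -0.0, 0.0]
```

```bash
python3 -m inch '[[0,0.006,0.1,0,0,0,1],[0,0.006,0.28,0,0,0,1],[0,0.006,0.48,0,0,0,1],[0,0.006,0.6,0,0,0,1],[0,0.006,0.628,0,0,0,1],[0,0.006,0.628,0,0,0,1],[0,0.006,0.628,0,0,0,0.5],[0,0.006,0.628,0,0,0,0.5],[0,0.006,0.628,0,0,0,0.5],[0,0.006,0.628,0,0,0,0.5],[0,0.006,0.6,0,0,0,0.5],[0,0.006,0.54,0,0,0,0.5],[0,0.006,0.5,0,0,0,0.5],[0,0.006,0.5,0,0,0,0.5],[0,0.006,0.5,0,0,0,0.5],[0,0.006,0.5,0,0,0,0.5]]' 60; python3 -c "
from h import *
st()"
```

```text
clock: 12.98
position: [0.4462, 0.3315, 0.096]
tool_rot: [-3.141, -0.0, 2.803]
force: [0.1, 0.3, -5.2]
grip_width: 0.0554
finger_force: 65.1
12.97 [0.446 0.332 0.096] [-3.141 -0.     2.803] [ 0.129  0.345 -5.151] 0.055 65.104 [-0.762  0.625  0.023  1.902 -0.023  0.616  0.508]
```

b2 is the loaded one, at 5.2 N. I'll lift it high and carry it over to the shaker.

```bash
python3 -m inch '[[0,0,-0.1,0,0,0,0.5],[0,0,-0.3,0,0,0,0.5],[0,0,-0.55,0,0,0,0.5],[0,0,-0.8,0,0,0,0.5],[0,0,-0.95,0,0,0,0.5],[0,0,-1,0,0,0,0.5],[0,0,-1,0,0,0,0.5]]'; python3 -c "
from h import *
st();print(to(.611,-.106,.29,180.9))"
```

```text
clock: 13.85
position: [0.4463, 0.3316, 0.2956]
tool_rot: [-3.141, -0.0, 2.803]
force: [-0.2, 0.1, -6.0]
grip_width: 0.0551
finger_force: 66.4
13.85 [0.446 0.332 0.296] [-3.141 -0.     2.803] [-0.23   0.094 -6.035] 0.055 66.384 [-0.78   0.363  0.045  1.73  -0.019  1.05   0.505]
[-1.503, -1.791, 0.029, -0.0, -0.0, -0.225]
```

```bash
python3 -m inch '[[-0.06,-0.08,0,0,0,0,0.5],[-0.16,-0.2,0,0,0,-0.03,0.5],[-0.3,-0.36,0,0,0,-0.07,0.5],[-0.45,-0.54,0,0,0,-0.12,0.5],[-0.6,-0.72,0,0,0,-0.17,0.5],[-0.72,-0.86,0,0,0,-0.21,0.5],[-0.8,-0.95,0,0,0,-0.225,0.5],[-0.83,-0.99,0,0,0,-0.225,0.5],[-0.83,-0.99,0,0,0,-0.225,0.5]]'; python3 -c "
from h import *
st();print(to(.611,-.106,.29,180.9))"
```

```text
clock: 14.98
position: [0.537, 0.0894, 0.2955]
tool_rot: [-3.141, -0.001, -3.128]
force: [0.1, 0.5, -5.1]
grip_width: 0.0554
finger_force: 66.0
14.97 [0.537 0.089 0.296] [-3.141e+00 -1.000e-03 -3.128e+00] [ 0.089  0.547 -5.127] 0.055 66.017 [-0.33   0.344  0.074  1.76  -0.029  1.04   1.339]
[-0.357, -0.982, 0.027, -0.0, -0.001, -0.001]
```

```bash
python3 -m inch '[[-0.02,-0.06,0,0,0,0,0.5],[-0.07,-0.18,0,0,0,0,0.5],[-0.13,-0.36,0,0,0,0,0.5],[-0.2,-0.56,0,0,0,0,0.5],[-0.27,-0.75,0,0,0,0,0.5],[-0.32,-0.9,0,0,0,0,0.5],[-0.355,-0.98,0,0,0,0,0.5],[-0.355,-0.98,0,0,0,0,0.5],[-0.355,-0.98,0,0,0,0,0.5]]'; python3 - <<'E'
from h import *
from workcell import bot
st();print(to(.611,-.106,.172,180.9))
for n in("top","side"):
    f=bot.grab_frame(n);np.savez(f"pics/{n}1.npz",**f)
    cv2.imwrite(f"pics/{n}1.png",f["img"][...,::-1])
f=dict(np.load("pics/side1.npz"));P=cloud(f)
m=(P[...,2]>.215)&(P[...,2]<.312)&(abs(P[...,0]-.611)<.05)&(abs(P[...,1]+.106)<.042)
Q=P[m];print(m.sum(),Q.min(0),Q.max(0))
E
```

```text
clock: 16.1
position: [0.6112, -0.1038, 0.2962]
tool_rot: [3.141, -0.0, -3.125]
force: [0.3, -0.6, -5.2]
grip_width: 0.0551
finger_force: 66.1
16.1 [ 0.611 -0.104  0.296] [ 3.141 -0.    -3.125] [ 0.337 -0.605 -5.189] 0.055 66.053 [-0.019  0.473  0.135  1.564 -0.069  1.11   1.72 ]
[0.001, -0.011, 0.621, 0.0, -0.0, 0.001]
708 [ 0.58103951 -0.14500117  0.22641718] [ 0.63864132 -0.07938674  0.31199006]
```

View pics/side1.png

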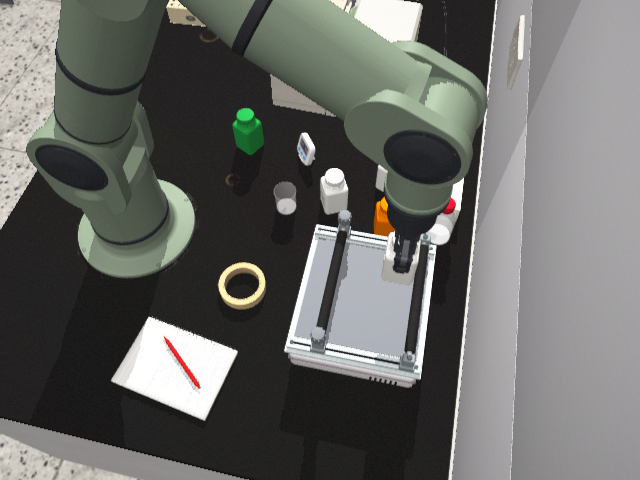

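The side view shows the upright bottle in the gripper at about (402,255), above the mat just in front of the rear bar. I'll lower it and slow down near the mat.

```bash
python3 -m inch '[[0,-0.008,0.06,0,0,0,0.5],[0,-0.01,0.18,0,0,0,0.5],[0,-0.01,0.32,0,0,0,0.5],[0,-0.01,0.46,0,0,0,0.5],[0,-0.01,0.55,0,0,0,0.5],[0,-0.01,0.58,0,0,0,0.5],[0,-0.01,0.6,0,0,0,0.5],[0,-0.01,0.61,0,0,0,0.5],[0,-0.01,0.61,0,0,0,0.5],[0,-0.01,0.61,0,0,0,0.5]]'; python3 -c "
from h import *
st()"
```

```text
clock: 17.45
position: [0.6114, -0.1071, 0.1747]
tool_rot: [-3.142, 0.001, -3.126]
force: [-0.2, 0.5, -5.0]
grip_width: 0.0553
finger_force: 66.0
17.45 [ 0.611 -0.107  0.175] [-3.142e+00  1.000e-03 -3.126e+00] [-0.16   0.524 -4.977] 0.055 65.968 [ 0.     0.601  0.115  1.685 -0.086  0.86   1.737]
```

```bash
python3 -m inch '[[0,0,0.005,0,0,0,0.5],[0,0,0.01,0,0,0,0.5],[0,0,0.014,0,0,0,0.5],[0,0,0.014,0,0,0,0.5]]'; python3 -c "
from h import *
st()"
```

```text
clock: 17.95
position: [0.6116, -0.1073, 0.1738]
tool_rot: [3.141, 0.002, -3.127]
force: [-10.9, 0.8, 28.0]
grip_width: 0.0552
finger_force: 70.2
17.95 [ 0.612 -0.107  0.174] [ 3.141e+00  2.000e-03 -3.127e+00] [-10.93    0.833  27.989] 0.055 70.229 [ 1.000e-03  6.020e-01  1.150e-01  1.686e+00 -8.600e-02  8.570e-01
  1.738e+00]
```

```bash
python3 -m inch '[[0,0,-0.006,0,0,0,0.5],[0,0,-0.01,0,0,0,0.5],[0,0,-0.01,0,0,0,0.5]]'; python3 -c "
from h import *
st()"
```

```text
clock: 18.32
position: [0.6115, -0.1072, 0.1738]
tool_rot: [-3.142, 0.001, -3.127]
force: [-2.2, 0.0, 5.1]
grip_width: 0.055
finger_force: 67.5
18.32 [ 0.612 -0.107  0.174] [-3.142e+00  1.000e-03 -3.127e+00] [-2.242  0.011  5.083] 0.055 67.529 [ 1.000e-03  6.020e-01  1.150e-01  1.685e+00 -8.600e-02  8.590e-01
  1.737e+00]
```

Only about 10 N is pressing down now, so I'll release gently and rise straight up.

```bash
python3 -m inch '[[0,0,0,0,0,0,0.7],[0,0,0,0,0,0,0.85],[0,0,0,0,0,0,1],[0,0,0,0,0,0,1],[0,0,0,0,0,0,1],[0,0,-0.1,0,0,0,1],[0,0,-0.28,0,0,0,1],[0,0,-0.5,0,0,0,1],[0,0,-0.7,0,0,0,1],[0,0,-0.7,0,0,0,1]]' 40; python3 - <<'E'
from h import *
from workcell import bot
st()
f=bot.grab_frame("wrist");cv2.imwrite("pics/wrist2.png",f["img"][...,::-1])
f=bot.grab_frame("side");np.savez("pics/side2.npz",**f);P=cloud(f)
b=(abs(P[...,0]-.611)<.05)&(abs(P[...,1]+.106)<.05)
for lo,hi in((.16,.196),(.212,.224)):
    m=b&(P[...,2]>lo)&(P[...,2]<hi)
    if m.sum()>5: print(m.sum(),rect(P,m),np.median(P[m],0))
for k in((.489,.021),(.493,-.235)): print(to(*k,.24,180.9),to(*k,.24,90.9))
E
```

```text
clock: 19.58
position: [0.6123, -0.1074, 0.3165]
tool_rot: [-3.141, 0.005, -3.127]
force: [-0.0, -0.0, -0.2]
grip_width: 0.085
finger_force: 0.0
19.57 [ 0.612 -0.107  0.317] [-3.141  0.005 -3.127] [-0.022 -0.018 -0.239] 0.085 0.0 [-0.017  0.457  0.141  1.537 -0.068  1.148  1.723]
523 ((610.3123779296875, -108.71357727050781), (56.391300201416016, 55.516212463378906), 1.4462981224060059) [ 0.60881835 -0.12982742  0.18671272]
284 ((608.180419921875, -111.48495483398438), (34.39879608154297, 42.70335006713867), 58.643924713134766) [ 0.60643578 -0.11478952  0.21810329]
[0.601, 0.65, 0.367, 0.0, 0.0, -0.0] [0.601, 0.65, 0.367, 0.0, 0.0, 1.0]
[0.6, -0.631, 0.367, 0.0, 0.0, -0.0] [0.6, -0.631, 0.367, 0.0, 0.0, 1.0]
```

View pics/wrist2.png

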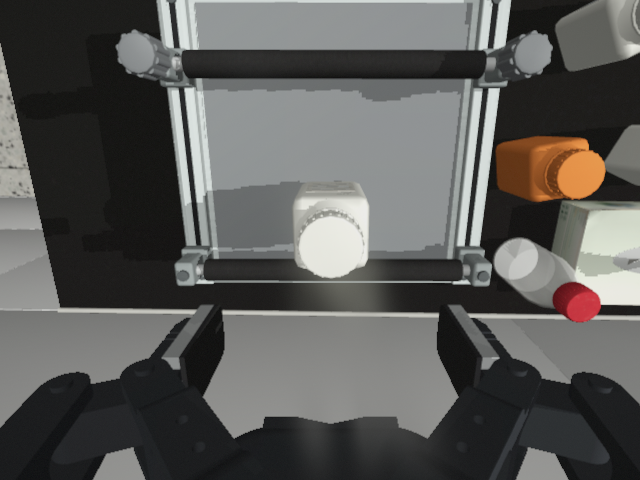

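The wrist view shows the bottle upright on the mat at about (331,225), just in front of the rear bar and square to it. The clamp bar is at the top, with knobs at (140,52) and (527,52). I'll shut the fingers and go behind the left knob, at (0.489, 0.021).

```bash
python3 -m inch '[[0.06,0.05,0,0,0,0,0.3],[0.18,0.14,0,0,0,0,0],[0.36,0.28,0.05,0,0,0,0],[0.55,0.43,0.15,0,0,0,0],[0.7,0.56,0.26,0,0,0,0],[0.79,0.63,0.34,0,0,0,0],[0.82,0.65,0.37,0,0,0,0],[0.82,0.65,0.37,0,0,0,0],[0.82,0.65,0.37,0,0,0,0]]' 40; python3 - <<'E'
from h import *
from workcell import bot
st();print(to(.452,.021,.178,180.9))
f=bot.grab_frame("side");P=cloud(f)
m=(P[...,2]>.168)&(P[...,2]<.187)&(abs(P[...,0]-.491)<.04)
for c in(.021,-.235):
    k=m&(abs(P[...,1]-c)<.03);print(k.sum(),rect(P,k) if k.sum()>5 else 0)
cv2.imwrite("pics/side3.png",cv2.resize(f["img"][190:390,260:460,::-1],None,fx=3,fy=3))
E
```

```text
clock: 20.8
position: [0.446, 0.02, 0.2398]
tool_rot: [-3.142, 0.001, -3.127]
force: [0.7, -0.5, 0.2]
grip_width: 0.0
finger_force: 0.0
20.8 [0.446 0.02  0.24 ] [-3.142e+00  1.000e-03 -3.127e+00] [ 0.656 -0.461  0.185] 0.0 0.0 [-0.241  0.25   0.075  2.062 -0.025  0.83   1.434]
[-0.03, 0.005, 0.309, -0.0, 0.0, -0.001]
155 ((488.8633117675781, 20.158912658691406), (26.99208641052246, 25.900697708129883), 46.37969207763672)
193 ((492.75689697265625, -235.5929412841797), (25.535934448242188, 26.763975143432617), 49.464073181152344)
```

View pics/side3.png

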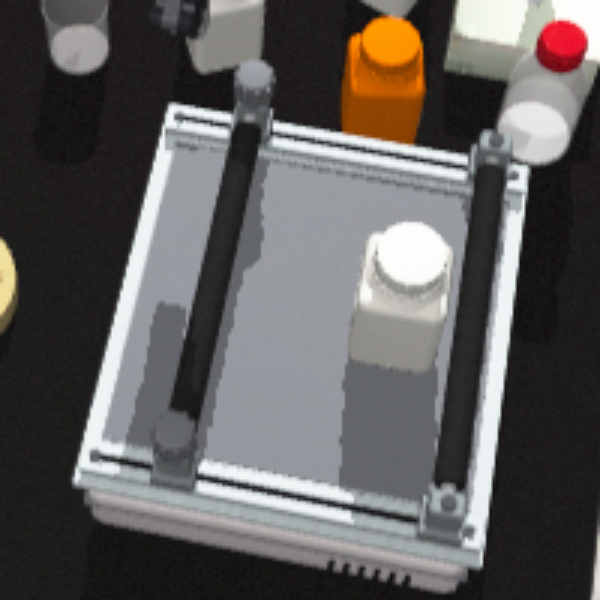

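The crop shows the bottle upright at (405,295) by the rear bar, the clamp bar clear of it, and the left knob at (255,80). I'll descend behind the knob and start the push.

```bash
python3 -m inch '[[0,0,0.08,0,0,0,0],[0,0,0.2,0,0,0,0],[0,0,0.29,0,0,0,0],[0,0,0.31,0,0,0,0],[0,0,0.31,0,0,0,0],[-0.03,0,0.31,0,0,0,0],[-0.07,0,0.31,0,0,0,0],[-0.11,0,0.31,0,0,0,0],[-0.15,0,0.31,0,0,0,0],[-0.19,0,0.31,0,0,0,0],[-0.22,0,0.31,0,0,0,0],[-0.25,0,0.31,0,0,0,0],[-0.25,0,0.31,0,0,0,0]]'; python3 - <<'E'
from h import *
st()
E
```

```text
clock: 22.48
position: [0.4954, 0.0211, 0.1774]
tool_rot: [-3.141, -0.001, -3.126]
force: [-2.3, 0.3, 0.0]
grip_width: 0.0004
finger_force: 1.1
22.48 [0.495 0.021 0.177] [-3.141e+00 -1.000e-03 -3.126e+00] [-2.313  0.257  0.009] 0.0 1.114 [-0.215  0.419  0.068  2.006 -0.042  0.719  1.465]
```

```bash
cat >> h.py <<'E'
def look(tag,dx=0):
    from workcell import bot
    f=bot.grab_frame("side");np.savez(f"pics/{tag}.npz",**f);P=cloud(f)
    k=(P[...,2]>.168)&(P[...,2]<.187)&(P[...,0]>.45)&(P[...,0]<.63)&(abs(P[...,1]+.235)<.025)
    print("knobR",k.sum(),np.round(rect(P,k)[0],1) if k.sum()>5 else 0)
    b=(abs(P[...,0]-.613)<.05)&(abs(P[...,1]+.106)<.05)&(P[...,2]>.16)&(P[...,2]<.196)
    print("bottle",b.sum(),np.round(rect(P,b)[0],1),np.round(rect(P,b)[1],1),round(rect(P,b)[2],1))
    return f
E
python3 -c "
from h import *
look('s4')"
python3 -m inch '[[-0.03,0,0,0,0,0,0],[-0.07,0,0,0,0,0,0],[-0.11,0,0,0,0,0,0],[-0.15,0,0,0,0,0,0],[-0.17,0,0,0,0,0,0],[-0.18,0,0,0,0,0,0],[-0.18,0,0,0,0,0,0]]'; python3 -c "
from h import *
st();look('s5')"
```

```text
knobR 193 [ 522.  -234.1]
bottle 520 [ 610.3 -108.8] [56.5 55.2] 1.5
clock: 23.4
position: [0.5309, 0.0216, 0.1773]
tool_rot: [-3.141, -0.001, -3.127]
force: [-5.5, -0.2, 2.1]
grip_width: -0.0002
finger_force: 2.8
23.4 [0.531 0.022 0.177] [-3.141e+00 -1.000e-03 -3.127e+00] [-5.507 -0.242  2.134] -0.0 2.751 [-0.204  0.469  0.069  1.917 -0.046  0.759  1.477]
knobR 204 [ 556.5 -233.9]
bottle 520 [ 610.2 -109.3] [56.6 55.9] 0.9
```

```bash
python3 -m inch '[[-0.02,0,0,0,0,0,0],[-0.04,0,0,0,0,0,0],[-0.06,0,0,0,0,0,0],[-0.075,0,0,0,0,0,0],[-0.085,0,0,0,0,0,0],[-0.095,0,0,0,0,0,0],[-0.105,0,0,0,0,0,0],[-0.105,0,0,0,0,0,0]]'; python3 -c "
from h import *
st();look('s6')"
```

```text
clock: 24.45
position: [0.5515, 0.0219, 0.1773]
tool_rot: [-3.141, -0.002, -3.126]
force: [-9.5, -1.1, 6.1]
grip_width: -0.0001
finger_force: 4.6
24.45 [0.551 0.022 0.177] [-3.141e+00 -2.000e-03 -3.126e+00] [-9.521 -1.058  6.093] -0.0 4.608 [-0.198  0.498  0.07   1.864 -0.048  0.784  1.483]
knobR 199 [ 577.  -233.7]
bottle 519 [ 612.1 -109.6] [56.5 55.2] 1.6
```

```bash
python3 -m inch '[[-0.008,0,0,0,0,0,0],[-0.016,0,0,0,0,0,0],[-0.024,0,0,0,0,0,0],[-0.03,0,0,0,0,0,0],[-0.035,0,0,0,0,0,0],[-0.035,0,0,0,0,0,0]]'; python3 -c "
from h import *
st();look('s7')"
```

```text
clock: 25.25
position: [0.5583, 0.0219, 0.1773]
tool_rot: [-3.141, -0.003, -3.127]
force: [-10.2, -0.7, 5.7]
grip_width: -0.0001
finger_force: 5.2
25.25 [0.558 0.022 0.177] [-3.141e+00 -3.000e-03 -3.127e+00] [-10.207  -0.678   5.745] -0.0 5.186 [-0.196  0.508  0.07   1.846 -0.048  0.792  1.485]
knobR 201 [ 583.8 -233.4]
bottle 526 [ 618.8 -109.1] [56.3 55.4] 0.9
```

```bash
python3 -m inch '[[-0.005,0,0,0,0,0,0],[-0.01,0,0,0,0,0,0],[-0.014,0,0,0,0,0,0],[-0.014,0,0,0,0,0,0]]'; python3 -c "
from h import *
st();look('s8')"
```

```text
clock: 25.8
position: [0.5606, 0.022, 0.1773]
tool_rot: [-3.141, -0.004, -3.126]
force: [-14.1, -1.1, 10.2]
grip_width: 0.0001
finger_force: 7.3
25.8 [0.561 0.022 0.177] [-3.141 -0.004 -3.126] [-14.058  -1.107  10.204] 0.0 7.304 [-0.196  0.512  0.071  1.839 -0.049  0.796  1.486]
knobR 198 [ 586.4 -233.4]
bottle 524 [ 618.8 -108.8] [56.2 56.6] 0.9
```

The bottle now bears on the rear bar and the push force is rising. A little more.

```bash
python3 -m inch '[[-0.005,0,0,0,0,0,0],[-0.01,0,0,0,0,0,0],[-0.01,0,0,0,0,0,0]]'; python3 -c "
from h import *
st();look('s9')"
```

```text
clock: 26.22
position: [0.5621, 0.022, 0.1773]
tool_rot: [-3.141, -0.005, -3.126]
force: [-18.1, -0.5, 12.6]
grip_width: -0.0001
finger_force: 9.1
26.23 [0.562 0.022 0.177] [-3.141 -0.005 -3.126] [-18.075  -0.477  12.648] -0.0 9.09 [-0.195  0.514  0.071  1.834 -0.049  0.8    1.486]
knobR 200 [ 587.8 -233.2]
bottle 526 [ 618.7 -109.1] [55.2 56.6] 89.3
```

About 10 N is on the bottle, enough to hold it firmly. I'll back off, rise and check.

```bash
python3 -m inch '[[0.01,0,0,0,0,0,0],[0.05,0,0,0,0,0,0],[0.12,0,0,0,0,0,0],[0.2,0,-0.05,0,0,0,0],[0.22,0,-0.2,0,0,0,0],[0.22,0,-0.4,0,0,0,0],[0.22,0,-0.5,0,0,0,0],[0.22,0,-0.5,0,0,0,0],[0.22,0,-0.5,0,0,0,0]]'; python3 - <<'E'
from h import *
from workcell import bot
st();f=look('s10');cv2.imwrite("pics/side10.png",f["img"][...,::-1])
f=bot.grab_frame("top");cv2.imwrite("pics/top10.png",f["img"][...,::-1])
E
```

```text
clock: 27.4
position: [0.5195, 0.0215, 0.2772]
tool_rot: [-3.142, -0.0, -3.126]
force: [-0.1, -0.5, 0.4]
grip_width: -0.0001
finger_force: 0.0
27.4 [0.519 0.022 0.277] [-3.142 -0.    -3.126] [-0.123 -0.477  0.408] -0.0 0.0 [-0.222  0.322  0.085  1.844 -0.032  0.977  1.463]
knobR 198 [ 585.4 -233.3]
bottle 528 [ 618.7 -109.2] [56.3 56.3] 0.3
```

View pics/side10.png

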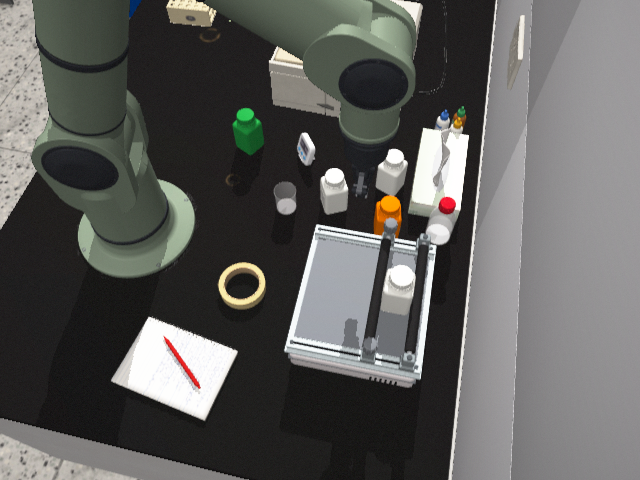

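The side view shows the bottle upright between both bars at about (398,290). The empties stand at (334,190) and (392,172), and the bystanders look unmoved. I'll wait a second to check that the bar doesn't creep, and check the others' poses.

```bash
python3 -m inch '[[0,0,-0.05,0,0,0,0],[0,0,-0.1,0,0,0,0],[0,0,-0.1,0,0,0,0],[0,0,-0.1,0,0,0,0],[0,0,-0.1,0,0,0,0],[0,0,-0.1,0,0,0,0],[0,0,-0.1,0,0,0,0],[0,0,-0.1,0,0,0,0],[0,0,-0.1,0,0,0,0],[0,0,-0.1,0,0,0,0],[0,0,-0.1,0,0,0,0],[0,0,-0.1,0,0,0,0]]'>/dev/null; python3 - <<'E'
from h import *
st();f=look('s11');P=cloud(f)
for n,c in dict(b1=(.563,.245),b3=(.44,.162),red=(.692,.13),clamped=(.6187,-.109)).items():
    d=np.hypot(P[...,0]-c[0],P[...,1]-c[1])<.035
    z=.213 if n=="clamped" else .108
    m=d&(P[...,2]>z)&(P[...,2]<z+.04);print(n,np.round(rect(P,m)[0]),np.median(P[m][:,2]).round(4))
d=(np.hypot(P[...,0]-.345,P[...,1]-.291)<.05)&(P[...,2]>.05)&(P[...,2]<.094);print("timer",np.round(rect(P,d)[0]))
E
```

```text
29.0 [0.52  0.021 0.298] [-3.142 -0.    -3.126] [ 0.046 -0.674  0.018] 0.0 0.0 [-0.224  0.302  0.087  1.817 -0.03   1.024  1.461]
knobR 199 [ 585.7 -234. ]
bottle 526 [ 618.8 -109. ] [56.4 54.9] 0.6
b1 [562. 243.] 0.1161
b3 [439. 161.] 0.116
red [692. 129.] 0.1334
clamped [ 619. -108.] 0.2184
timer [346. 292.]
```

The bar hasn't crept, the bottle is held upright, and the empties and bystanders are in place. I'll hand it in.

```bash
python3 -c "
from workcell import bot
print(bot.job_done())"
```

```text
the job is handed in; nothing more can be done
None
```

The job is handed in, with no verdict returned: the loaded bottle (the white one nearest the large machine, about 5–6 N on the wrist against 1.5–2 N for the others) is clamped upright between both bars, the two empties stand on the bench, and the timer and reagent bottle measured within about 1 mm of where they started.

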